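# Close the shelf rail and wedge it

## Robot

A 6-joint arm with a two-finger parallel gripper is mounted at the origin on the work surface. World frame = base frame: x ahead of the robot, y to its left, z up, the work surface at z = 0. Lengths are in m, angles in rad, forces in N, time in s.
With the tool pointing down it reaches from about 0.25 to 0.775 m from the base axis. Payload 4 kg.
Tool frame: the origin (TCP) lies midway between the tips of the shut fingers; the grasp point (between the pads) lies 19 mm behind it (robot.pinch_z is the distance from the TCP to the grasp point, in m); x points along the fingers, y is the direction in which the jaws open and shut, and the axes are right-handed (so a half turn about x gives the same grasp; the last joint's range is limited). The gripper opens to 94 mm and grips with 3 to 60 N. Pads are 16 mm wide; open, the fingers measure 119 mm over their backs; the gripper's body (75 mm by 177 mm) begins 78 mm behind the grasp point.
Start: joints at [1.236, 0.087, 1.371, -0, 1.684, -0.103], TCP at [0.126, 0.535, 0.173] pointing down, gripper open.
Joint ranges: [-3.1, 3.1], [-0.76, 2.03], [0.27, 2.55], [-1.08, 4.22], [0.17, 2.65], [-2.57, 2.57]. Speed limits (rad/s): [2.79, 2.79, 3.14, 3.14, 3.14, 3.14].

## Interface

Orientations are given as [roll, pitch, yaw] about the fixed x, y, z axes, in that order (R = Rz(yaw) Ry(pitch) Rx(roll)).
In Python, from bench import robot, imaging gives the robot as it stands. The module is installed in compiled form; this text tells all that it offers.
- The arm moves only by the tool drive_tool, never from a script. Its argument "commands" is a list that holds one entry, the list of rows, each a list of 4 numbers: the shift along the tool's x, y, z as a fraction of full scale, then the turn about the tool's x as a fraction of full scale. A call has 1 to 20 rows; each row shifts and turns the commanded pose from where the row before left it, along the tool's axes as they then stand; what a row does not reach is not made up. Full scale, the value 1, is 0.25 m for a shift and 360 degrees for a turn. A row lasts 1/10 s, in which the tool goes at most 50 mm and 8.59 degrees, less where a joint would pass 70% of its speed; a pose out of reach is approached as far as the arm can. A call with a number of a shift or a turn outside -1 to 1 is refused whole. A call with a gripper value outside its range is refused whole. "grip" is the opening, from 0 (shut) to 1 (fully open), set as the call begins (left out, the last holds). The fingers move at their own pace and stop on an object; the grip force is fixed at half the most. Time passes only in rows, so rows that do not move let the fingers close. It gives the time, the measured TCP pose, the force and the opening at its end, in the units of the state.
- robot.get_obs(): the state, without advancing time (a new reading comes with each control period).
- imaging.snapshot(name): name is "scene" or "side" or "wrist"; returns a dict with "pixels" (480x640x3 uint8, red, green, blue), "z_map" (480x640 float32, m along the optical axis (not along the pixel's ray), 0 where there is no reading), "mtx" (3x3 intrinsics, pixels), "extrinsics" (4x4, takes a point from world to camera coordinates). Camera axes: x right, y up, looking along -z (the intrinsics and any distortion apply to the point x, -y, -z); pixel columns grow to the right and rows downward; lengths in m; the calibration is good to about 2 mm. A picture is of the moment at which its call begins.
- robot.close_job(): hands the job in, once; it reports no verdict.
The state is a dict: "time": time; "joint_positions": joint angles; "qvel": joint speeds; "joint_torque": joint torques, N m; "tool_pos": TCP position; "ee_rot": TCP orientation; "wrist_force": force on the tool from outside, world axes, zero at the start; "wrist_torque": the same for the moment, N m; "width": finger opening in m.
Only numpy, scipy, OpenCV 4.12 (cv2) and the standard library are available. Lean on these libraries where they do the work, as an engineer would, in place of code of your own. Each camera call takes 0.05 s, during which the arm holds its last target.

## Task

Swing the blue rail shut across the front of the shelf stock, by pushing it near its free end round its pivot pin, until its steel bar is fully home under the yellow keeper. Then push the orange wedge, thin end first, under that bar below the keeper until it lifts the bar and jams tight against the keeper's lip; let go and leave it jammed. Keep the rail on its pin and do not disturb the jars, cans and carton.

Things in the scene. Friction and masses are not known exactly. Their poses are not given: they have to be found in the camera images.
- deck: White shelf board lying fixed on the table, top surface 20 mm above it. Origin: at table level, on the line of the closed rail. +x points to the low back panel (away from the robot), +y to the keeper. The board spans x -210 to 210, y -240 to 360 mm; pivot pin at x 0, y -150; closed bar centre at x 0, y 135 mm. The stock stands at x about 75 to 155 mm.
- keeper (a point): Fixed point: where rail_tip lies when the rail is closed but not yet lifted; 20 mm above the board. Axes as the deck's. The yellow keeper here is open towards -x, where the bar enters, and the wedge can pass beneath it.
- keeper_lip (a point): Underside of the yellow keeper's lip, 31 mm above the board, straight above keeper; same axes. Lip: 12 mm thick, x -10 to 20, y -30 to 62 mm from here. A stop hangs from it at x 8 to 20 mm down to 17 mm above the board; the post that carries it stands at y 44 to 62 mm.
- rail_tip (a point): Centre of the round steel bar (16 mm thick, along y) at the rail's free end, 285 mm from the pivot, 20 mm above the board (12 mm free under it). +y points away from the pivot, -x is the side to push. The bar spans y -45 to 40 mm. The rail starts open by 0.3 to 0.6 rad, tip towards the robot; it closes clockwise seen from above. When jammed the bar sits about 3 mm higher.
- rail_pivot (a point): Hole axis of the rail at its underside; axes as rail_tip. Loose on the pin (1 mm play). The blue panel, 12 mm thick, runs y 16 to 246 mm from here, 14 to 60 mm above the board; push it low, 15 to 40 mm above the board. A foot 40 mm deep (x), 16 mm high, lies at y 205 to 225 mm; the pivot block is 36 mm square.
- rail: The loose blue rail with steel end bar, 0.3 to 0.65 kg, 343 mm long, sliding with its feet on the board; origin and axes as rail_pivot.
- pin (a point): Foot of the fixed steel pivot pin (12 mm thick, 45 mm high) on the board's top; axes as the deck's.
- wedge_grip (a point): Centre of the wedge's handle block, 28 (x) x 30 (y) x 34 mm high, 17 mm above its underside. +x points to the thin end, which is 86 mm from here. Pushed along the deck's +x under the bar, it first touches with this point about 47 mm before (-x of) keeper and jams about 33 mm before it.
- wedge: The loose orange wedge, 100 mm long, 30 mm wide, about 60 g, lying on the board beyond the keeper. Origin at its underside, 36 mm from wedge_grip towards the thin end (+x). In front of the handle block its top slopes from 19 mm down to 4 mm over 72 mm. A push of 10 to 20 N jams it; friction then holds it (smooth plastic).
- jar_a: Bystander on the shelf: amber jar with red lid, 62 mm across, 105 mm tall; origin at the centre of its underside.
- jar_b: Bystander on the shelf: green jar with green lid, 62 mm across, 105 mm tall; origin at the centre of its underside.
- can_c: Bystander on the shelf: can with yellow label, 68 mm across, 95 mm tall; origin at the centre of its underside.
- can_d: Bystander on the shelf: can with red label, 68 mm across, 95 mm tall; origin at the centre of its underside.
- carton_e: Bystander on the shelf: green carton 50 x 70 x 110 mm; origin at the centre of its underside.
There are look-alikes about, which are no part of the job. What is meant by the wedge is not purple, and is the smaller of those in its own colour.

How it is judged:
By the outcome, as a careful person would: the job done as asked, in the order asked, and still so for the second after the job is handed in, with the robot touching nothing.
It also fails if it takes over 61 s, if anything falls off the work surface, if the arm or the gripper's body presses on something with over 40 N, if the wrist force passes 120 N, or if a joint passes its speed limit or range.

## Working session

There is one attempt and no reset: what is moved stays moved. The work goes in short steps, Python scripts to look and compute and a tool call to move; the robot and the scene stay as the last step left them, time stands still between calls to the robot, and variables do not carry over. Pictures are saved under pics/ and viewed, and the job is handed in when it is done.

Besides the shell and the picture viewer there is one more tool, called after "Call:" by a JSON object that holds its "name" and its "arguments", one argument or row to a line. drive_tool: Moves the arm, as the interface text tells. Shift numbers are shares of 0.25 m and turn numbers shares of 360 degrees, none past 1 either way. Its arguments: {"type":"object","properties":{"commands":{"type":"array","items":{"type":"array","items":{"type":"array","items":{"type":"number","minimum":-1,"maximum":1}}}},"grip":{"type":"number"}},"required":["commands"]}

```bash
mkdir -p pics; cat > h.py <<'E'
import numpy as np, cv2
from bench import robot, imaging
def snap(n,tag):
    s=imaging.snapshot(n); cv2.imwrite(f'pics/{tag}.png',s['pixels'][:,:,::-1]); np.savez(f'{tag}.npz',**s); return s
def ld(tag): return np.load(f'{tag}.npz')
def ray(s,u,v):
    K=s['mtx'];E=s['extrinsics']; d=np.linalg.inv(K)@[u,v,1]; d=np.array([d[0],-d[1],-d[2]])
    R=E[:3,:3]; return -R.T@E[:3,3], R.T@d
def onz(s,u,v,z):
    o,d=ray(s,u,v); return o+d*(z-o[2])/d[2]
def pt(s,u,v):
    o,d=ray(s,u,v); return o+d*s['z_map'][int(v),int(u)]
def proj(s,p):
    c=s['extrinsics'][:3,:3]@np.array(p)+s['extrinsics'][:3,3]; q=s['mtx']@[c[0],-c[1],-c[2]]; return q[:2]/q[2]
E
python3 - <<'E'
from h import *
print(robot.get_obs())
for n in ['scene','side','wrist']:
    s=snap(n,n+'0'); print(n,s['mtx'].tolist(),s['extrinsics'].round(3).tolist(), [k for k in s])
E
```

```text
{'time': 0.0, 'joint_positions': array([ 1.23586604e+00,  8.79314834e-02,  1.37223478e+00, -1.78662661e-05,
        1.68361244e+00, -1.03130339e-01]), 'qvel': array([ 0.00077311, -0.00103203,  0.00148298, -0.00011778,  0.00099291,
        0.00014939]), 'joint_torque': array([-1.70224961e-03, -3.40172982e+01, -3.02425504e+01,  7.16380868e-02,
        3.28453572e-02, -1.47696855e-04]), 'tool_pos': array([0.12617327, 0.53469319, 0.172027  ]), 'ee_rot': array([-1.66580394,  1.56861021, -1.89760588]), 'wrist_force': array([0.59429388, 0.47520387, 0.33061977]), 'wrist_torque': array([0.05397038, 0.03915672, 0.02407931]), 'width': 0.09366664048162762}
scene [[545.852803814681, 0.0, 310.21800245607227], [0.0, 545.852803814681, 240.04927937836587], [0.0, 0.0, 1.0]] [[-0.612, 0.79, -0.016, 0.232], [-0.559, -0.418, 0.716, 0.269], [0.559, 0.448, 0.697, -1.574], [0.0, 0.0, 0.0, 1.0]] ['pixels', 'z_map', 'mtx', 'extrinsics']
side [[441.23378252538447, 0.0, 317.22841657288706], [0.0, 441.23378252538447, 237.68907467137979], [0.0, 0.0, 1.0]] [[0.987, -0.162, 0.015, -0.493], [0.08, 0.562, 0.823, -0.15], [-0.141, -0.811, 0.567, -0.944], [0.0, 0.0, 0.0, 1.0]] ['pixels', 'z_map', 'mtx', 'extrinsics']
wrist [[403.0493466810898, 0.0, 315.1666488333594], [0.0, 403.0493466810898, 242.58168184060332], [0.0, 0.0, 1.0]] [[0.23, 0.973, -0.001, -0.549], [-0.936, 0.221, -0.273, 0.028], [-0.265, 0.064, 0.962, -0.392], [0.0, 0.0, 0.0, 1.0]] ['pixels', 'z_map', 'mtx', 'extrinsics']
```

View pics/scene0.png

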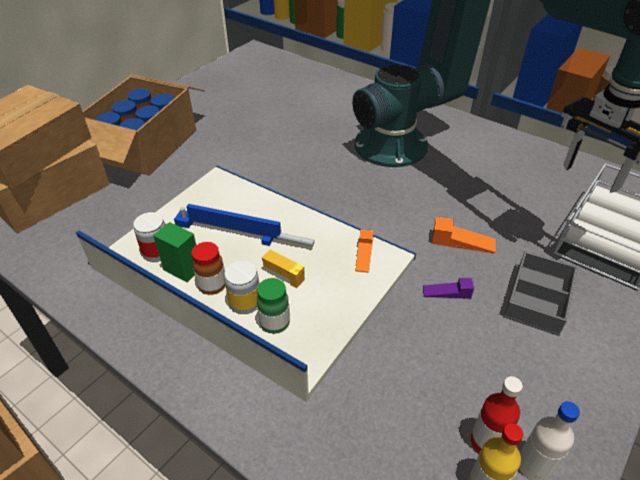

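View pics/side0.png

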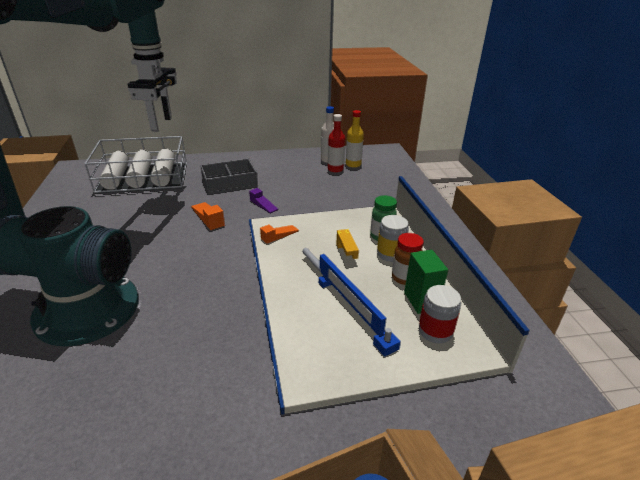

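View pics/wrist0.png

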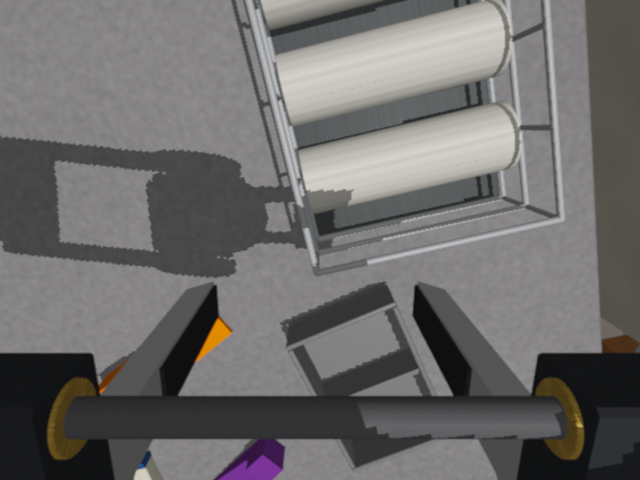

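```bash
cat > m.py <<'E'
from h import *
def cloud(s):
    z=s['z_map']; v,u=np.mgrid[:480,:640]; K=s['mtx'];E=s['extrinsics']
    d=np.stack([(u-K[0,2])/K[0,0],-(v-K[1,2])/K[1,1],-np.ones_like(z)],-1)*z[...,None]
    return (d-E[:3,3])@E[:3,:3]
def masks(s):
    h=cv2.cvtColor(np.ascontiguousarray(s['pixels']),cv2.COLOR_RGB2HSV)
    H,S,V=[h[...,i] for i in range(3)]
    return dict(orange=(H>6)&(H<16)&(S>180)&(V>100),yellow=(H>19)&(H<27)&(S>180)&(V>120),blue=(H>108)&(H<125)&(S>150)&(V>50),white=(S<40)&(V>180))
E
python3 - <<'E'
from m import *
for n in ['scene0','side0']:
    s=ld(n);P=cloud(s);M=masks(s)
    print(n)
    for c in ['orange','yellow','blue']:
        k,l,st,ce=cv2.connectedComponentsWithStats(M[c].astype(np.uint8))
        for i in range(1,k):
            if st[i,4]>60:
                p=P[l==i]; p=p[s['z_map'][l==i]>0]
                print(c,st[i].tolist(),ce[i].round(1),'med',np.median(p,0).round(3),'min',np.percentile(p,2,axis=0).round(3),'max',np.percentile(p,98,axis=0).round(3))
    ok=(M['white'])&(abs(P[...,2]-.02)<.006)&(s['z_map']>0)&(P[...,0]>.15)&(P[...,0]<1)&(abs(P[...,1])<.6)
    k,l,st,ce=cv2.connectedComponentsWithStats(ok.astype(np.uint8)); i=1+np.argmax(st[1:,4])
    p=P[l==i]; print('deck z',np.median(p[:,2]))
    r=cv2.minAreaRect(p[:,:2].astype(np.float32)); print(r, cv2.boxPoints(r).round(4).tolist())
E
```

```text
scene0
orange [560, 48, 49, 30, 867] [584.5  62.8] med [-0.766  0.29   0.034] min [-0.866  0.238  0.029] max [-0.675  0.34   0.038]
orange [432, 218, 63, 35, 1212] [460.  236.9] med [0.25  0.335 0.022] min [0.199 0.283 0.007] max [0.285 0.409 0.053]
orange [356, 230, 17, 42, 515] [364.  250.7] med [0.429 0.193 0.037] min [0.389 0.166 0.025] max [0.474 0.222 0.058]
orange [194, 257, 27, 15, 158] [208.4 266.6] med [0.714 0.002 0.103] min [ 0.683 -0.026  0.096] max [0.727 0.01  0.112]
yellow [263, 250, 41, 29, 368] [281.5 261.8] med [0.586 0.083 0.065] min [0.571 0.043 0.061] max [0.599 0.131 0.068]
yellow [232, 289, 25, 20, 312] [244.7 300.6] med [0.714 0.097 0.066] min [0.691 0.076 0.044] max [0.725 0.106 0.085]
yellow [484, 446, 37, 34, 893] [502.8 461.2] med [0.744 0.637 0.129] min [0.72  0.609 0.102] max [0.755 0.654 0.165]
blue [260, 0, 14, 15, 184] [266.5   6.5] med [-0.719 -1.106 -0.076] min [-0.747 -1.145 -0.107] max [-0.701 -1.083 -0.045]
blue [374, 0, 58, 68, 2155] [408.6  31.5] med [-0.672 -0.341  0.02 ] min [-0.764 -0.41  -0.11 ] max [-0.646 -0.271  0.102]
blue [225, 8, 28,
[... 3406 characters left out ...]
ax [0.378 0.092 0.021]
blue [266, 320, 9, 38, 97] [269.7 338.5] med [ 0.379 -0.16   0.019] min [ 0.375 -0.206 -0.   ] max [ 0.383 -0.113  0.021]
blue [272, 358, 12, 51, 130] [278.  385.2] med [ 0.385 -0.276  0.019] min [ 0.381 -0.317  0.007] max [ 0.389 -0.214  0.022]
blue [356, 474, 31, 6, 120] [370.9 477. ] med [ 0.483 -0.498  0.119] min [ 0.466 -0.503  0.117] max [ 0.499 -0.494  0.121]
deck z 0.019571930975892576
((0.5831989049911499, -0.006041496992111206), (0.4137212634086609, 0.6009072065353394), 2.9699554443359375) [[0.3610000014305115, 0.2833000123500824], [0.3921999931335449, -0.31679999828338623], [0.8052999973297119, -0.2953999936580658], [0.7742000222206116, 0.30469998717308044]]
```

```bash
python3 - <<'E'
from m import *
from scipy.spatial.transform import Rotation as Ro
o=robot.get_obs(); R=Ro.from_euler('xyz',o['ee_rot']).as_matrix(); print('tool axes cols\n',R.round(3))
s=ld('wrist0'); E=s['extrinsics']; C=-E[:3,:3].T@E[:3,3]; print('cam in tool',R.T@(C-o['tool_pos']),'look in tool',R.T@(-E[2,:3]))
th=np.radians(3.05); X=np.array([np.cos(th),np.sin(th)]);Y=np.array([-X[1],X[0]])
for n in ['scene0','side0']:
    s=ld(n);P=cloud(s);M=masks(s);z=s['z_map']
    # keeper lip top
    m=M['yellow']&(abs(P[...,2]-.063)<.005)&(abs(P[...,0]-.585)<.04)&(abs(P[...,1]-.08)<.08)
    v,u=np.where(m); q=np.array([onz(s,a,b,.063)[:2] for a,b in zip(u,v)]).astype(np.float32)
    r=cv2.minAreaRect(q);print(n,'lip',r)
    c=np.array(r[0]); print(' origin est from lip', c-X*.005-Y*.151)
    # rail panel top z 0.08
    m=M['blue']&(abs(P[...,2]-.08)<.006)&(P[...,0]>.48)&(P[...,0]<.64)&(abs(P[...,1]+.1)<.16)
    v,u=np.where(m); q=np.array([onz(s,a,b,.080)[:2] for a,b in zip(u,v)]).astype(np.float32)
    r=cv2.minAreaRect(q);print('panel',r,cv2.boxPoints(r).round(3).tolist())
    f=cv2.fitLine(q,cv2.DIST_L2,0,.01,.01).ravel(); a=np.arctan2(f[1],f[0]);print('panel ang deg',np.degrees(a)%180)
    for zz,nm in ((.054,'handle'),):
        m=M['orange']&(abs(P[...,2]-.054)<.005)&(abs(P[...,0]-.43)<.06)&(abs(P[...,1]-.19)<.05)
        v,u=np.where(m); q=np.array([onz(s,a,b,.054)[:2] for a,b in zip(u,v)]).astype(np.float32)
        print(nm,len(q),cv2.minAreaRect(q), np.mean(P[m],0) if len(q) else 0)
    m=M['orange']&(abs(P[...,0]-.43)<.06)&(abs(P[...,1]-.19)<.05)&(P[...,2]<.042)
    p=P[m]; f=cv2.fitLine(p[:,:2].astype(np.float32),cv2.DIST_L2,0,.01,.01).ravel();print('wedge ang',np.degrees(np.arctan2(f[1],f[0])),p.mean(0))
E
python3 - <<'E'
import cv2
a=cv2.imread('pics/scene0.png')[190:320,150:420];b=cv2.imread('pics/side0.png')[210:370,240:440]
cv2.imwrite('pics/c1.png',cv2.resize(a,None,fx=2.9,fy=2.9,interpolation=2))
cv2.imwrite('pics/c2.png',cv2.resize(b,None,fx=3.7,fy=3.7,interpolation=2))
E
```

```text
tool axes cols
 [[-0.001  0.23   0.973]
 [-0.002  0.973 -0.23 ]
 [-1.    -0.002 -0.   ]]
cam in tool [-0.21189926 -0.0006582  -0.08004321] look in tool [9.62014684e-01 4.38683774e-05 2.72997703e-01]
scene0 lip ((0.5848171710968018, 0.08767235279083252), (0.032261528074741364, 0.09492484480142593), 0.2522796094417572)
 origin est from lip [ 0.58785857 -0.06337979]
panel ((0.5519660711288452, -0.09007341414690018), (0.020679041743278503, 0.23218606412410736), 20.695098876953125) [[0.5009999871253967, 0.014999999664723873], [0.5830000042915344, -0.20200000703334808], [0.6029999852180481, -0.19499999284744263], [0.5210000276565552, 0.02199999988079071]]
panel ang deg 110.51699
handle 127 ((0.40078333020210266, 0.17775452136993408), (0.03609684482216835, 0.027012899518013), 26.24425506591797) [0.40165092 0.17824681 0.05557888]
wedge ang 28.66164 [0.44325994 0.19981627 0.03347563]
side0 lip ((0.5838825702667236, 0.08116955310106277), (0.027763376012444496, 0.08999590575695038), 4.348546028137207)
 origin est from lip [ 0.58692397 -0.06988259]
panel ((0.5480156540870667, -0.09794534742832184), (0.01436631754040718, 0.23018763959407806), 20.64930534362793) [[0.5009999871253967, 0.007000000216066837], [0.5820000171661377, -0.20800000429153442], [0.5950000286102295, -0.2029999941587448], [0.5139999985694885, 0.012000000104308128]]
panel ang deg 110.59507
handle 75 ((0.4002136290073395, 0.17013812065124512), (0.02780313789844513, 0.0318281427025795), 31.164264678955078) [0.40016091 0.17136623 0.05277865]
wedge ang 35.011665 [0.44599182 0.19461675 0.03030837]
```

View pics/c1.png

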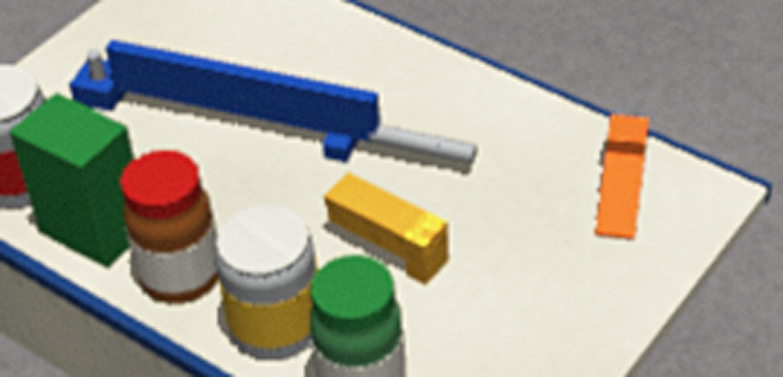

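View pics/c2.png

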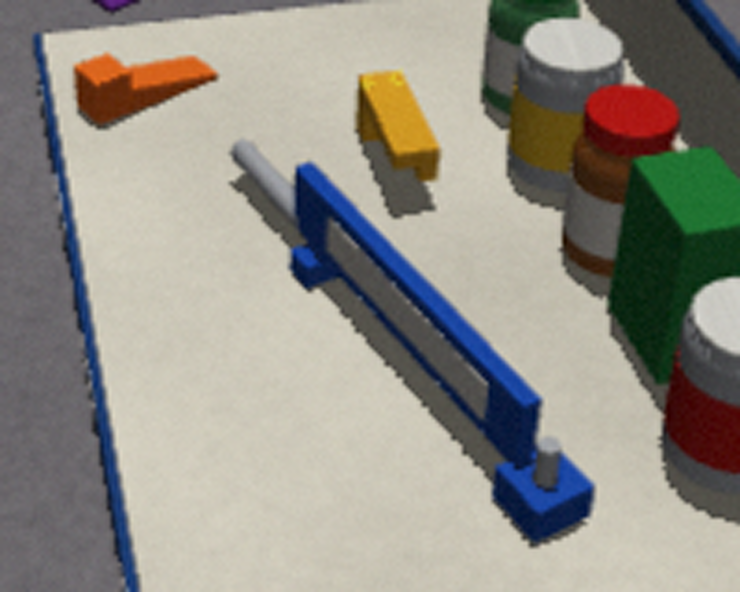

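Call:
{"name": "drive_tool", "arguments": {
  "commands": [
    [[-0.05,-0.0734,0.1024,0],[-0.05,-0.0734,0.1024,0],[-0.05,-0.0734,0.1024,0],[-0.05,-0.0734,0.1024,0],[0,-0.0734,0.1024,0],[0,-0.0734,0.1024,0],[0,-0.0734,0.1024,0],[0,-0.0734,0.1024,0],[0,-0.0734,0.1024,0],[0,-0.0734,0.1024,0],[0,-0.0734,0.1024,0],[0,-0.0734,0.1024,0],[0,-0.0734,0.1024,0],[0,-0.0734,0.1024,0],[0,-0.0734,0.1024,0],[0,-0.0734,0.1024,0],[0,-0.0734,0.1024,0],[0,-0.0734,0.1024,0],[0,-0.0734,0.1024,0],[0,-0.0734,0.1024,0]]
  ]
}}

```text
time: 2.15
tool_pos: [0.5409, 0.0594, 0.2227]
ee_rot: [3.093, 1.57, 2.861]
wrist_force: [-0.2, -0.7, -0.0]
width: 0.0937
```

Call:
{"name": "drive_tool", "arguments": {
  "commands": [
    [[0,0,0,-0.009],[0,0,0,-0.009],[0,0,0,-0.009],[0,0,0,-0.009],[0,0,0,-0.009],[0,0,0,0],[0,0,0,0]]
  ]
}}

```text
time: 2.85
tool_pos: [0.5402, 0.0605, 0.2228]
ee_rot: [2.916, 1.57, 2.966]
wrist_force: [-0.2, 0.3, -0.8]
width: 0.0945
```

```bash
python3 - <<'E'
from m import *
from scipy.spatial.transform import Rotation as Ro
s=snap('wrist','wrist1')
o=robot.get_obs(); R=Ro.from_euler('xyz',o['ee_rot']).as_matrix(); print(o['time'],o['tool_pos'],o['joint_positions'].round(2),R.round(3).tolist())
E
```

```text
2.9 [0.54025488 0.06052423 0.22294754] [ 0.01  0.07  1.29  0.    1.78 -1.61] [[-0.0, -0.05, 0.999], [0.0, 0.999, 0.05], [-1.0, 0.0, -0.0]]
```

View pics/wrist1.png

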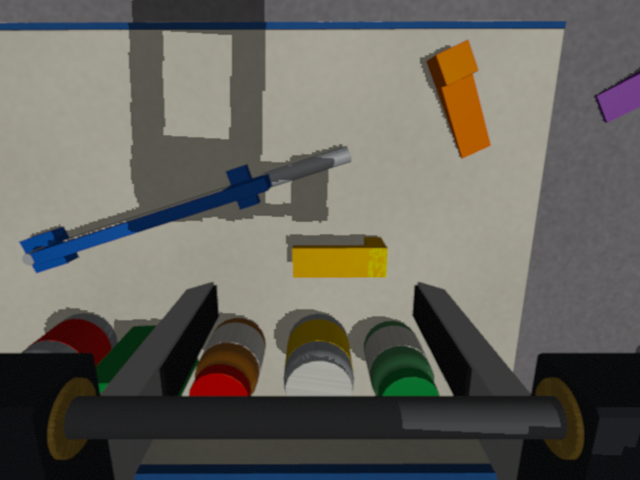

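The wrist view shows the open rail (pin at about (28,258), bar end at (345,155)), the yellow lip at (293-386, 247-277), and the small orange wedge with its handle at (455,62) and thin end at (475,152).

```bash
python3 - <<'E'
from m import *
s=ld('wrist1');P=cloud(s);M=masks(s)
def area(m,z):
    v,u=np.where(m); q=np.array([onz(s,a,b,z)[:2] for a,b in zip(u,v)]).astype(np.float32); return q,cv2.minAreaRect(q)
n,rows=0,None
# front blue strip far edge line -> deck yaw
m=M['blue'].copy(); m[60:]=False
q,r=area(m,.02);f=cv2.fitLine(q,cv2.DIST_L2,0,.01,.01).ravel();print('front edge',f,'yaw',np.degrees(np.arctan2(f[1],f[0]))%180-90)
m=M['yellow'].copy(); m[:240]=False;m[300:]=False
pp=P[m];print('yellow z',np.median(pp[:,2]))
m&=abs(P[...,2]-np.median(pp[:,2]))<.006
q,r=area(m,.063);print('lip',r,cv2.boxPoints(r).round(4).tolist())
m=M['blue'].copy(); m[:140]=0;m[300:]=0
mm=m&(abs(P[...,2]-.08)<.006);q,r=area(mm,.08);print('panel',r, cv2.boxPoints(r).round(4).tolist()); f=cv2.fitLine(q,cv2.DIST_L2,0,.01,.01).ravel();print('ang',np.degrees(np.arctan2(f[1],f[0]))%180, np.median(P[mm],0))
m=M['orange'].copy(); m[180:]=0
mm=m&(P[...,2]>.046);q,r=area(mm,.054);print('handle',mm.sum(),np.median(P[mm],0),r,cv2.boxPoints(r).round(4).tolist())
v,u=np.where(m);print('whole',cv2.minAreaRect(np.stack([u,v],1).astype(np.float32)))
mm=m&(P[...,2]<.042);p=P[mm];f=cv2.fitLine(p[:,:2].astype(np.float32),cv2.DIST_L2,0,.01,.01).ravel();print('wedge ang',np.degrees(np.arctan2(f[1],f[0])))
print('thin end z.024:',onz(s,462,158,.024),onz(s,490,147,.024))
print('bar end', onz(s,347,155,.04),'pin',onz(s,28,258,.065),pt(s,28,258))
print('deck z',np.median(P[60:120,320:400,2]))
E
```

```text
front edge [ 0.05144942 -0.9986756   0.37347144 -0.03486801] yaw 2.9491425
yellow z 0.06349087632371721
lip ((0.5840985774993896, 0.08595342934131622), (0.028699828311800957, 0.090646892786026), 2.812432289123535) [[0.5674999952316284, 0.13050000369548798], [0.5720000267028809, 0.03999999910593033], [0.6007000207901001, 0.0414000004529953], [0.5961999893188477, 0.13189999759197235]]
panel ((0.5484154224395752, -0.09137976169586182), (0.012079221196472645, 0.23011982440948486), 20.27016830444336) [[0.5029000043869019, 0.014499999582767487], [0.5825999975204468, -0.2013999968767166], [0.5939000248908997, -0.1972000002861023], [0.51419997215271, 0.01860000006854534]]
ang 109.520515 [ 0.53817847 -0.06230911  0.08019681]
handle 58 [0.39953051 0.1677289  0.05400614] ((0.4201810657978058, 0.18676848709583282), (0.07440030574798584, 0.030993346124887466), 27.97677230834961) [[0.3801000118255615, 0.18299999833106995], [0.3946000039577484, 0.15559999644756317], [0.4602999985218048, 0.19050000607967377], [0.4458000063896179, 0.21789999306201935]]
whole ((462.3672790527344, 99.2647705078125), (114.18408966064453, 38.577152252197266), 80.78897094726562)
wedge ang 35.60721
thin end z.024: [0.48147345 0.20440918 0.024     ] [0.46944771 0.23060445 0.024     ]
bar end [0.48328196 0.08797201 0.04      ] pin [ 0.59397508 -0.2143116   0.065     ] [ 0.59416327 -0.21469197  0.06447931]
deck z 0.020556353819740872
```

Call:
{"name": "drive_tool", "arguments": {
  "commands": [
    [[0,-0.051,-0.055,0],[0,-0.051,-0.055,0],[0,-0.051,-0.055,0],[0,-0.051,-0.055,0],[0,-0.051,-0.055,0],[0,0,0,-0.0121],[0,0,0,-0.0121],[0,0,0,-0.0121],[0,0,0,-0.0121],[0.12,0,0,0],[0.12,0,0,0],[0.12,0,0,0],[0.12,0,0,0],[0,0,0,0],[0,0,0,0]]
  ],
  "grip": 0
}}

```text
time: 4.4
tool_pos: [0.4748, -0.0066, 0.1035]
ee_rot: [2.466, 1.57, 2.821]
wrist_force: [-0.2, -0.7, -0.5]
width: 0.0005
```

```bash
python3 - <<'E'
from m import *
from scipy.spatial.transform import Rotation as Ro
s=snap('wrist','wrist2')
o=robot.get_obs(); R=Ro.from_euler('xyz',o['ee_rot']).as_matrix(); print(o['time'],o['tool_pos'],o['width'],o['wrist_force'],'toolz yaw',np.degrees(np.arctan2(R[1,2],R[0,2])))
a=np.radians(110.3);Yr=np.array([np.cos(a),np.sin(a)]);Xr=np.array([Yr[1],-Yr[0]]);d=o['tool_pos'][:2]-[.5944,-.2148];print('rail frame',d@Xr,d@Yr)
E
```

```text
4.45 [ 0.47585507 -0.00677074  0.10474153] 0.0007641420999949479 [-0.66524194  0.02165365  0.49467377] toolz yaw 20.326724928413146
rail frame -0.03900921143622262 0.23623579981383666
```

View pics/wrist2.png

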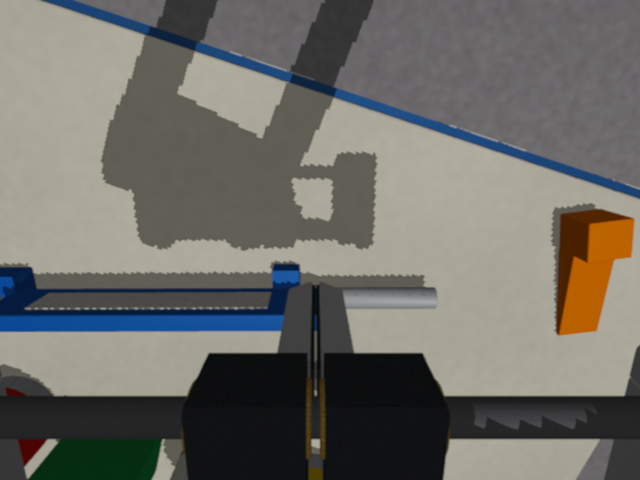

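Call:
{"name": "drive_tool", "arguments": {
  "commands": [
    [[0.066,0,0,0],[0.066,0,0,0],[0.066,0,0,0],[0.066,0,0,0],[0,0,0,0],[0,0,0,0],[0,0,0.03,0],[0,0,0.03,0],[0,0,0.02,0],[0,0,0,0]]
  ]
}}

```text
time: 5.45
tool_pos: [0.4948, 0.0006, 0.0376]
ee_rot: [-0.305, 1.57, 0.05]
wrist_force: [-0.1, 0.1, 0.0]
width: 0.0006
```

```bash
cat > st.py <<'E'
from m import *
from scipy.spatial.transform import Rotation as Ro
o=robot.get_obs(); R=Ro.from_euler('xyz',o['ee_rot']).as_matrix(); yaw=np.degrees(np.arctan2(R[1,2],R[0,2]))
X=np.array([.9987,.0506]);Y=np.array([-.0506,.9987]);p=o['tool_pos']
print('t',round(o['time'],2),'tcp',p.round(4),'w',round(o['width'],4),'F',o['wrist_force'].round(1),'T',o['wrist_torque'].round(2),'yaw',yaw.round(2))
d=p[:2]-[.58,.07]; print('rel keeper deck mm',(1000*d@X).round(1),(1000*d@Y).round(1))
d=p[:2]-[.5944,-.2148]; print('pivot polar: r',np.hypot(*d).round(4),'ang',np.degrees(np.arctan2(d[1],d[0])).round(2))
E
python3 st.py
```

```text
t 5.45 tcp [0.4948 0.0006 0.0376] w 0.0006 F [-0.1  0.1  0. ] T [ 0.05 -0.02 -0.01] yaw 20.37
rel keeper deck mm -88.6 -65.0
pivot polar: r 0.2373 ang 114.82
```

Call:
{"name": "drive_tool", "arguments": {
  "commands": [
    [[0,0,0.01,0],[0,0.001,0.0143,0.00242],[0,0.001,0.0143,0.00242],[0,0.001,0.0143,0.00242],[0,0.001,0.0143,0.00242],[0,0.001,0.0143,0.00242],[0,0.001,0.0143,0.00242],[0,0.001,0.0143,0.00242],[0,0.001,0.0143,0.00242],[0,0,0,0]]
  ]
}}

```text
time: 6.45
tool_pos: [0.5233, 0.0118, 0.037]
ee_rot: [0.303, 1.57, 0.536]
wrist_force: [-0.8, 0.5, 0.9]
width: 0.0006
```

```bash
python3 st.py
```

```text
t 6.45 tcp [0.5233 0.0118 0.037 ] w 0.0006 F [-0.8  0.5  0.9] T [-0.05  0.3   0.01] yaw 13.36
rel keeper deck mm -59.6 -55.3
pivot polar: r 0.2375 ang 107.42
```

Call:
{"name": "drive_tool", "arguments": {
  "commands": [
    [[0,0.001,0.0143,0.00242],[0,0.001,0.0143,0.00242],[0,0.001,0.0143,0.00242],[0,0.001,0.0143,0.00242],[0,0.001,0.0143,0.00242],[0,0.001,0.0143,0.00242],[0,0.001,0.0143,0.00242],[0,0.001,0.0143,0.00242],[0,0.001,0.0143,0.00242],[0,0,0,0]]
  ]
}}

```text
time: 7.45
tool_pos: [0.5546, 0.0194, 0.0371]
ee_rot: [0.262, 1.57, 0.358]
wrist_force: [-0.1, 0.2, 0.1]
width: 0.0004
```

```bash
python3 st.py; python3 -c "
from h import *
snap('scene','scene3')"
python3 - <<'E'
import cv2
a=cv2.imread('pics/scene3.png')[190:320,150:420]
cv2.imwrite('pics/c3.png',cv2.resize(a,None,fx=2.9,fy=2.9,interpolation=2))
E
```

```text
t 7.45 tcp [0.5546 0.0194 0.0371] w 0.0004 F [-0.1  0.2  0.1] T [-0.    0.15  0.05] yaw 5.51
rel keeper deck mm -27.9 -49.2
pivot polar: r 0.2376 ang 99.65
```

View pics/c3.png

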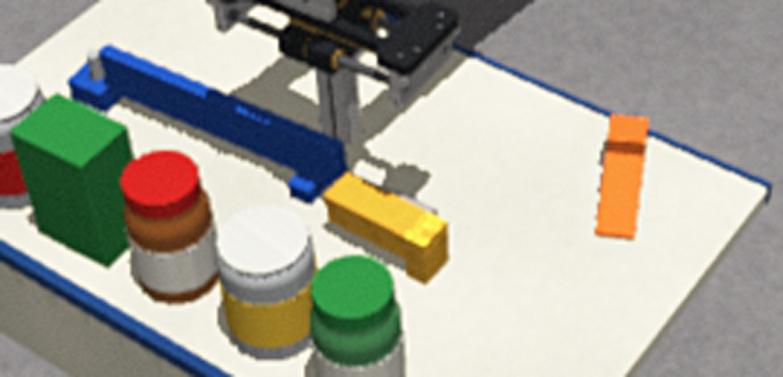

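Call:
{"name": "drive_tool", "arguments": {
  "commands": [
    [[0,0.001,0.009,0.0015],[0,0.001,0.009,0.0015],[0,0.001,0.009,0.0015],[0,0,0.006,0.001],[0,0,0.004,0.0007],[0,0,0,0]]
  ]
}}

```text
time: 8.1
tool_pos: [0.5633, 0.0209, 0.0371]
ee_rot: [1.296, 1.571, 1.353]
wrist_force: [-1.3, -0.3, -0.9]
width: 0.0002
```

```bash
python3 st.py
```

```text
t 8.1 tcp [0.5633 0.0209 0.0371] w 0.0002 F [-1.3 -0.3 -0.9] T [0.07 0.17 0.01] yaw 3.3
rel keeper deck mm -19.2 -48.2
pivot polar: r 0.2377 ang 97.51
```

Call:
{"name": "drive_tool", "arguments": {
  "commands": [
    [[0,0,0.004,0.0005],[0,0,0.004,0.0005],[0,0,0.003,0],[0,0,0,0]]
  ]
}}

```text
time: 8.5
tool_pos: [0.566, 0.0211, 0.0372]
ee_rot: [1.299, 1.571, 1.35]
wrist_force: [-1.8, 0.2, 0.3]
width: 0.0004
```

```bash
python3 st.py
```

```text
t 8.5 tcp [0.566  0.0211 0.0372] w 0.0004 F [-1.8  0.2  0.3] T [ 0.08  0.15 -0.02] yaw 2.95
rel keeper deck mm -16.4 -48.2
pivot polar: r 0.2376 ang 96.86
```

Call:
{"name": "drive_tool", "arguments": {
  "commands": [
    [[0,0,0.003,0],[0,0,0.003,0],[0,0,0.003,0],[0,0,0,0]]
  ]
}}

```text
time: 8.9
tool_pos: [0.5683, 0.0211, 0.0372]
ee_rot: [0.687, 1.571, 0.739]
wrist_force: [-1.5, 0.3, -0.5]
width: 0.0005
```

```bash
python3 st.py
```

```text
t 8.9 tcp [0.5683 0.0211 0.0372] w 0.0005 F [-1.5  0.3 -0.5] T [0.15 0.23 0.06] yaw 2.94
rel keeper deck mm -14.1 -48.2
pivot polar: r 0.2374 ang 96.31
```

Call:
{"name": "drive_tool", "arguments": {
  "commands": [
    [[0,0,0.003,0],[0,0,0.003,0],[0,0,0,0]]
  ]
}}

```text
time: 9.2
tool_pos: [0.5698, 0.0212, 0.0372]
ee_rot: [0.808, 1.571, 0.859]
wrist_force: [-1.0, 0.9, -0.0]
width: 0.0004
```

```bash
python3 st.py
```

```text
t 9.2 tcp [0.5698 0.0212 0.0372] w 0.0004 F [-1.   0.9 -0. ] T [0.13 0.26 0.03] yaw 2.94
rel keeper deck mm -12.7 -48.2
pivot polar: r 0.2373 ang 95.95
```

Call:
{"name": "drive_tool", "arguments": {
  "commands": [
    [[0,0,0.003,0],[0,0,0.003,0],[0,0,0,0]]
  ]
}}

```text
time: 9.5
tool_pos: [0.5707, 0.0212, 0.0372]
ee_rot: [3.04, 1.57, 3.091]
wrist_force: [-3.6, 1.4, 0.5]
width: 0.0003
```

```bash
python3 st.py; python3 - <<'E'
from h import *
s=snap('scene','scene4');t=snap('side','side4')
a=s['pixels'][190:320,150:420,::-1];b=t['pixels'][210:370,240:440,::-1]
cv2.imwrite('pics/c4.png',cv2.resize(a,None,fx=2.9,fy=2.9,interpolation=2))
cv2.imwrite('pics/c5.png',cv2.resize(b,None,fx=3.7,fy=3.7,interpolation=2))
E
```

```text
t 9.5 tcp [0.5707 0.0212 0.0372] w 0.0003 F [-3.6  1.4  0.5] T [ 0.13  0.59 -0.02] yaw 2.94
rel keeper deck mm -11.8 -48.2
pivot polar: r 0.2372 ang 95.74
```

View pics/c4.png

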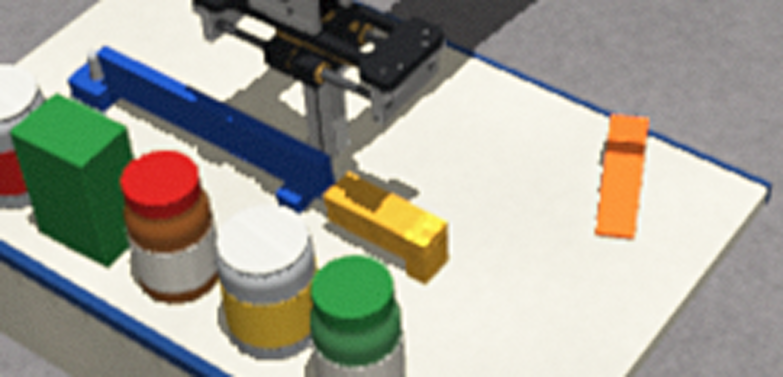

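View pics/c5.png

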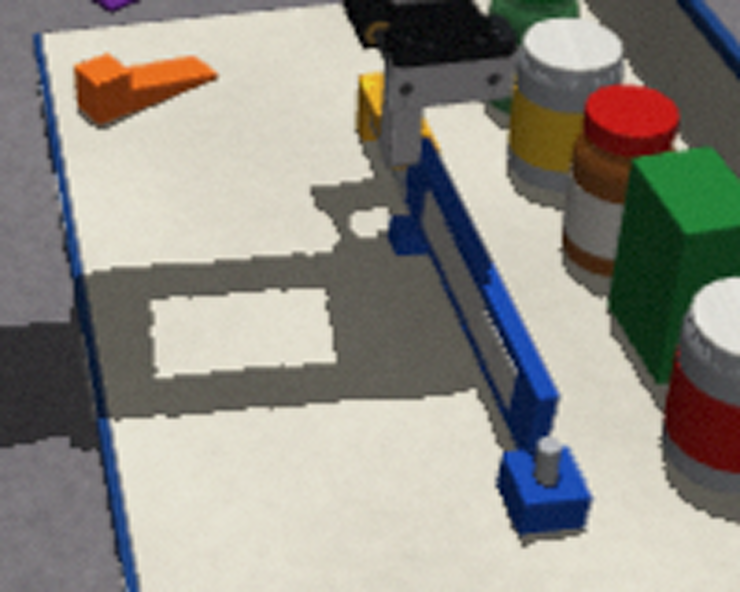

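Call:
{"name": "drive_tool", "arguments": {
  "commands": [
    [[0,0,0.003,0],[0,0,0.003,0],[0,0,0.003,0],[0,0,0,0]]
  ]
}}

```text
time: 10.0
tool_pos: [0.571, 0.0213, 0.0372]
ee_rot: [3.116, 1.565, -3.116]
wrist_force: [-8.0, -0.1, 5.3]
width: 0.0003
```

```bash
python3 st.py
```

```text
t 10.0 tcp [0.571  0.0213 0.0372] w 0.0003 F [-8.  -0.1  5.3] T [0.1  1.62 0.02] yaw 2.95
rel keeper deck mm -11.5 -48.2
pivot polar: r 0.2372 ang 95.67
```

Call:
{"name": "drive_tool", "arguments": {
  "commands": [
    [[0,0,-0.012,0],[0,0,-0.04,0],[0,0,-0.04,0],[0,0,-0.04,0],[-0.12,0,0,0],[-0.12,0.02,0,0],[-0.12,0.03,0,0],[-0.12,0.03,0,0],[-0.12,0.03,0,0],[-0.12,0.03,0,0],[0,0,0,0],[0,0,0,0]]
  ],
  "grip": 1
}}

```text
time: 11.2
tool_pos: [0.5387, 0.0545, 0.2176]
ee_rot: [-0.113, 1.569, -0.061]
wrist_force: [0.1, 0.2, -0.5]
width: 0.0921
```

```bash
python3 st.py; python3 - <<'E'
from m import *
s=snap('wrist','wrist5');P=cloud(s);M=masks(s)
def area(m,z):
    v,u=np.where(m); q=np.array([onz(s,a,b,z)[:2] for a,b in zip(u,v)]).astype(np.float32); return q,cv2.minAreaRect(q)
b=(abs(P[...,0]-.585)<.06)&(P[...,1]>-.19)&(P[...,1]<.05)&(abs(P[...,2]-.08)<.006)&M['blue']
q,r=area(b,.08);print('panel',r)
b=(abs(P[...,0]-.585)<.04)&(abs(P[...,1]-.08)<.08)&(abs(P[...,2]-.063)<.006)&M['yellow']
q,r=area(b,.063);print('lip',r)
m=M['orange']&(P[...,0]>.36)&(P[...,0]<.52)&(P[...,1]>.12)&(P[...,1]<.26)
p=P[m];print(len(p))
if len(p):
    t=m&(P[...,2]>.05);q,r=area(t,.054);print('handle',r,cv2.boxPoints(r).round(4).tolist())
E
```

```text
t 11.2 tcp [0.5387 0.0545 0.2176] w 0.0921 F [ 0.1  0.2 -0.5] T [-0.02 -0.07 -0.04] yaw 2.96
rel keeper deck mm -42.0 -13.3
pivot polar: r 0.275 ang 101.68
panel ((0.5854619741439819, -0.07985858619213104), (0.013540582731366158, 0.22110238671302795), 2.924031972885132)
lip ((0.5839815735816956, 0.08603489398956299), (0.028450846672058105, 0.09040270000696182), 2.922569990158081)
923
handle ((0.39895930886268616, 0.17650404572486877), (0.02701905369758606, 0.029368286952376366), 27.215517044067383) [[0.38019999861717224, 0.1834000051021576], [0.3937000036239624, 0.15729999542236328], [0.41769999265670776, 0.1695999950170517], [0.4043000042438507, 0.195700004696846]]
```

View pics/wrist5.png

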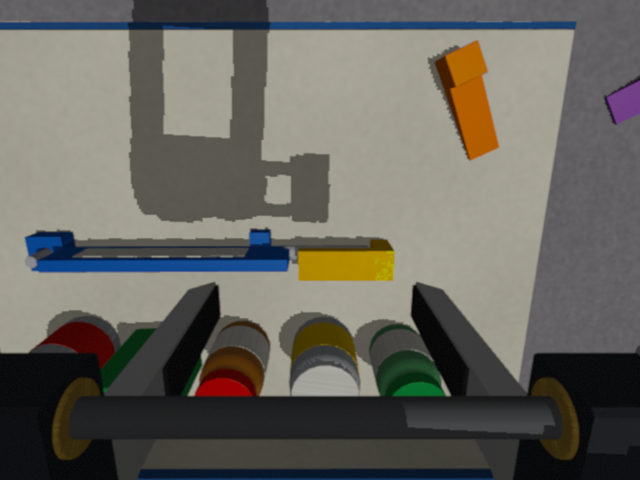

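Call:
{"name": "drive_tool", "arguments": {
  "commands": [
    [[0,0.086,-0.0888,0],[0,0.086,-0.0888,0],[0,0.086,-0.0888,0],[0,0.086,-0.0888,0],[0,0.086,-0.0888,0],[0,0.086,-0.0888,0],[0,0,0,-0.0139],[0,0,0,-0.0139],[0,0,0,-0.0139],[0,0,0,-0.0139],[0,0,0,-0.0139],[0.1,0,0,0],[0.1,0,0,0],[0.1,0,0,0],[0.1,0,0,0],[0,0,0,0],[0,0,0,0]]
  ]
}}

```text
time: 12.95
tool_pos: [0.398, 0.176, 0.1159]
ee_rot: [2.938, 1.568, -2.857]
wrist_force: [0.1, -0.3, 0.4]
width: 0.0943
```

```bash
python3 st.py; python3 -c "
from h import *
snap('wrist','wrist6')"
```

```text
t 12.95 tcp [0.398  0.176  0.1159] w 0.0943 F [ 0.1 -0.3  0.4] T [0.03 0.02 0.02] yaw 27.94
rel keeper deck mm -176.4 115.1
pivot polar: r 0.4374 ang 116.68
```

View pics/wrist6.png

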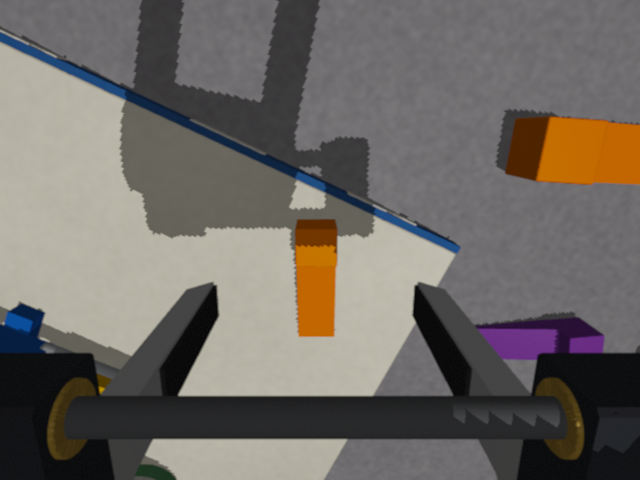

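Call:
{"name": "drive_tool", "arguments": {
  "commands": [
    [[0.1,0,0,0],[0.1,0,0,0],[0.09,0,0,0],[0.07,0,0,0],[0,0,0,0],[0,0,0,0]]
  ]
}}

```text
time: 13.6
tool_pos: [0.4, 0.1768, 0.0285]
ee_rot: [-0.187, 1.569, 0.301]
wrist_force: [0.8, 0.3, 0.2]
width: 0.0939
```

Call:
{"name": "drive_tool", "arguments": {
  "commands": [
    [[0,0,0,0],[0,0,0,0],[0,0,0,0],[0,0,0,0],[0,0,0,0],[0,0,0,0],[0,0,0,0],[0,0,0,0]]
  ],
  "grip": 0
}}

```text
time: 14.4
tool_pos: [0.3989, 0.1766, 0.0271]
ee_rot: [2.541, 1.571, 3.029]
wrist_force: [-0.3, -0.3, -0.4]
width: 0.0333
```

```bash
python3 st.py
```

```text
t 14.4 tcp [0.3989 0.1766 0.0271] w 0.0333 F [-0.3 -0.3 -0.4] T [0.05 0.03 0.  ] yaw 27.96
rel keeper deck mm -175.4 115.6
pivot polar: r 0.4375 ang 116.54
```

Call:
{"name": "drive_tool", "arguments": {
  "commands": [
    [[0,0,0,0],[0,0,0,0],[0,0,0,0],[0,0,0,0]]
  ]
}}

```text
time: 14.8
tool_pos: [0.399, 0.1766, 0.0272]
ee_rot: [1.022, 1.571, 1.51]
wrist_force: [-0.0, -1.2, -0.3]
width: 0.002
```

```bash
python3 st.py
```

```text
t 14.8 tcp [0.399  0.1766 0.0272] w 0.002 F [-0.  -1.2 -0.3] T [ 0.09 -0.02 -0.04] yaw 27.96
rel keeper deck mm -175.4 115.6
pivot polar: r 0.4375 ang 116.53
```

Closed on nothing or squeezed out; look.

```bash
python3 - <<'E'
from h import *
s=snap('scene','scene7');t=snap('side','side7');w=snap('wrist','wrist7')
a=s['pixels'][170:320,270:470,::-1];b=t['pixels'][180:300,200:400,::-1]
im=np.hstack([cv2.resize(a,(400,300),interpolation=2),cv2.resize(b,(400,300),interpolation=2)])
cv2.imwrite('pics/c7.png',im)
E
```

```text
(no output)
```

View pics/c7.png

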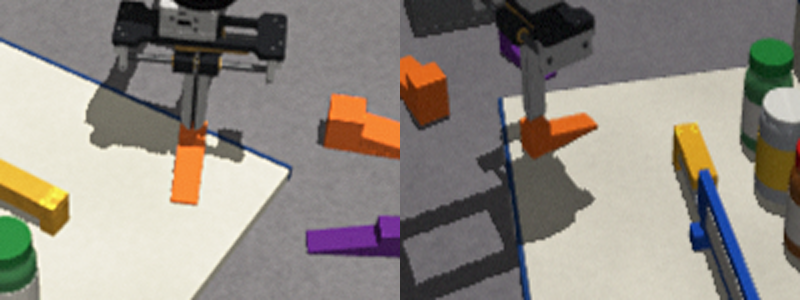

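View pics/wrist7.png

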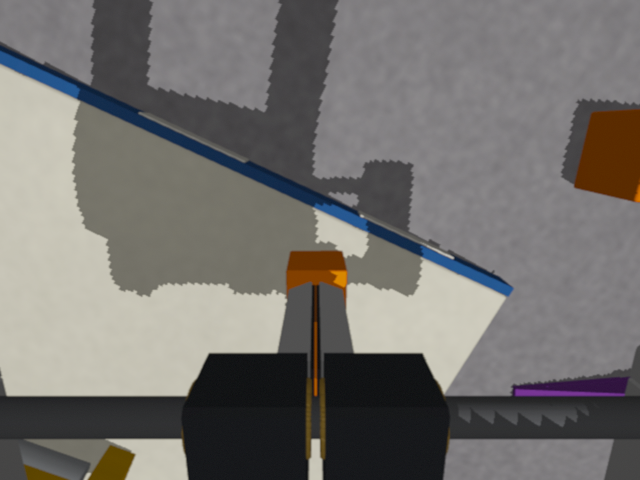

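```bash
python3 - <<'E'
from m import *
s=ld('side7')
P=cloud(s)
for r in range(200,246,2):
    print(r,[ (P[r,c]*1000).round(0).astype(int).tolist() for c in (264,266,268)], s['pixels'][r,266].tolist())
s=ld('wrist7');P=cloud(s)
for r in range(250,360,8): print(r,(P[r,300]*1000).round(0).tolist(),(P[r,335]*1000).round(0).tolist())
E
```

```text
200 [[395, 163, 141], [400, 163, 141], [402, 108, 172]] [65, 64, 66]
202 [[395, 163, 136], [400, 162, 136], [405, 164, 135]] [80, 81, 80]
204 [[395, 167, 128], [399, 160, 132], [404, 162, 130]] [75, 77, 76]
206 [[395, 164, 124], [399, 163, 125], [404, 162, 125]] [79, 79, 79]
208 [[394, 167, 117], [399, 160, 121], [404, 161, 120]] [78, 77, 77]
210 [[394, 168, 111], [399, 161, 115], [403, 161, 114]] [71, 71, 72]
212 [[394, 161, 110], [398, 159, 110], [403, 162, 108]] [77, 78, 76]
214 [[393, 170, 98], [398, 155, 107], [403, 162, 102]] [82, 80, 83]
216 [[393, 167, 95], [398, 161, 98], [403, 165, 95]] [80, 78, 78]
218 [[393, 172, 85], [397, 157, 94], [402, 163, 90]] [78, 80, 79]
220 [[393, 172, 80], [397, 160, 87], [402, 163, 85]] [79, 79, 79]
222 [[392, 168, 76], [397, 164, 79], [402, 165, 77]] [76, 76, 78]
224 [[392, 170, 69], [397, 163, 73], [402, 162, 74]] [75, 73, 73]
226 [[392, 170, 63], [396, 157, 71], [401, 164, 67]] [68, 70, 70]
228 [[392, 178, 53], [396, 174, 54], [401, 175, 53]] [90, 43, 19]
230 [[391, 168, 53], [396, 165, 54], [401, 167, 52]] [100, 46, 15]
232 [[391, 165, 49],
[... 399 characters left out ...]
, [393, 154, 20], [398, 154, 19]] [86, 84, 72]
250 [391.0, 162.0, 21.0] [381.0, 180.0, 21.0]
258 [390.0, 163.0, 36.0] [382.0, 179.0, 35.0]
266 [390.0, 163.0, 49.0] [382.0, 178.0, 49.0]
274 [392.0, 164.0, 54.0] [384.0, 179.0, 55.0]
282 [396.0, 166.0, 55.0] [388.0, 181.0, 54.0]
290 [393.0, 166.0, 70.0] [386.0, 180.0, 71.0]
298 [393.0, 166.0, 79.0] [386.0, 179.0, 80.0]
306 [393.0, 166.0, 87.0] [386.0, 179.0, 87.0]
314 [393.0, 166.0, 95.0] [386.0, 178.0, 95.0]
322 [393.0, 167.0, 102.0] [387.0, 178.0, 101.0]
330 [393.0, 167.0, 107.0] [387.0, 178.0, 108.0]
338 [392.0, 167.0, 114.0] [387.0, 178.0, 113.0]
346 [393.0, 167.0, 119.0] [387.0, 177.0, 119.0]
354 [371.0, 158.0, 163.0] [367.0, 164.0, 164.0]
```

```bash
python3 - <<'E'
from m import *
print(robot.pinch_z)
for n,z in (('wrist1',.2229),('wrist5',.2176),('wrist6',.1159),('wrist7',.0272),('wrist2',.1047)):
    P=cloud(ld(n))
    print(n,'tcp z',z,[(r,c,(P[r,c]*1000).round(0).tolist()) for r,c in ((287,214),(292,212),(287,420),(290,300),(289,310))])
s=ld('scene7');P=cloud(s)
for r in range(206,240,2): print(r,[(P[r,c]*1000).round(0).astype(int).tolist() for c in (366,368,370)],s['pixels'][r,368].tolist())
E
```

```text
0.0188
wrist1 tcp z 0.2229 [(287, 214, [534.0, 12.0, 258.0]), (292, 212, [534.0, 13.0, 265.0]), (287, 420, [529.0, 108.0, 261.0]), (290, 300, [632.0, 48.0, 22.0]), (289, 310, [631.0, 59.0, 22.0])]
wrist5 tcp z 0.2176 [(287, 214, [532.0, 6.0, 254.0]), (292, 212, [533.0, 7.0, 259.0]), (287, 420, [526.0, 102.0, 257.0]), (290, 300, [630.0, 42.0, 20.0]), (289, 310, [628.0, 53.0, 20.0])]
wrist6 tcp z 0.1159 [(287, 214, [412.0, 130.0, 153.0]), (292, 212, [413.0, 130.0, 158.0]), (287, 420, [367.0, 214.0, 154.0]), (290, 300, [440.0, 185.0, 34.0]), (289, 310, [436.0, 192.0, 34.0])]
wrist7 tcp z 0.0272 [(287, 214, [435.0, 128.0, 20.0]), (292, 212, [438.0, 129.0, 20.0]), (287, 420, [379.0, 235.0, 19.0]), (290, 300, [393.0, 166.0, 70.0]), (289, 310, [391.0, 170.0, 70.0])]
wrist2 tcp z 0.1047 [(287, 214, [540.0, -68.0, 20.0]), (292, 212, [532.0, -65.0, 46.0]), (287, 420, [478.0, 76.0, 40.0]), (290, 300, [468.0, -17.0, 146.0]), (289, 310, [466.0, -13.0, 146.0])]
206 [[430, 190, 168], [259, 93, 1], [427, 197, 170]] [43, 43, 44]
208 [[407, 176, 140], [267, 99, 3], [404, 184, 142]] [45, 43, 44]
210 [[
[... 304 characters left out ...]
 [404, 186, 115]] [59, 57, 57]
220 [[406, 178, 106], [405, 182, 107], [403, 186, 108]] [61, 61, 61]
222 [[406, 178, 100], [402, 181, 98], [403, 187, 102]] [70, 69, 68]
224 [[404, 177, 91], [403, 182, 93], [403, 187, 96]] [82, 81, 81]
226 [[406, 179, 88], [403, 182, 87], [403, 187, 91]] [84, 81, 78]
228 [[404, 178, 80], [404, 184, 83], [400, 186, 82]] [98, 97, 95]
230 [[399, 176, 69], [404, 184, 77], [403, 188, 79]] [100, 100, 98]
232 [[395, 173, 58], [402, 183, 69], [403, 189, 74]] [94, 99, 96]
234 [[399, 176, 57], [404, 185, 65], [391, 182, 54]] [107, 88, 79]
236 [[405, 180, 57], [402, 184, 57], [398, 187, 56]] [123, 54, 19]
238 [[410, 184, 57], [409, 188, 59], [404, 191, 57]] [175, 81, 31]
```

Call:
{"name": "drive_tool", "arguments": {
  "commands": [
    [[-0.097,0,0,0],[-0.097,0,0,0],[-0.097,0,0,0.0139],[0,0,0,0.0139],[0,0,0,0.0139],[0,0,0,0.0139],[0,0,0,0.0139],[0,-0.0824,0.0701,0],[0,-0.0824,0.0701,0],[0,-0.0824,0.0701,0],[0,-0.0824,0.0701,0],[0,-0.0824,0.0701,0],[0,-0.0824,0.0701,0],[0,-0.0824,0.0701,0],[0,-0.0824,0.0701,0],[0,0,0,0],[0,0,0,0]]
  ]
}}

```text
time: 16.65
tool_pos: [0.5472, 0.0192, 0.0995]
ee_rot: [2.552, 1.569, 2.602]
wrist_force: [-0.2, 0.7, -0.1]
width: 0.0004
```

```bash
python3 st.py
```

```text
t 16.65 tcp [0.5472 0.0192 0.0995] w 0.0004 F [-0.2  0.7 -0.1] T [ 0.04 -0.01 -0.04] yaw 2.89
rel keeper deck mm -35.3 -49.1
pivot polar: r 0.2387 ang 101.41
```

Call:
{"name": "drive_tool", "arguments": {
  "commands": [
    [[0.1,0,0,0],[0.1,0,0,0],[0.1,0,0,0],[0.085,0,0,0],[0,0,0,0],[0,0,0.03,0],[0,0,0.015,0],[0,0,0.006,0],[0,0,0.006,0],[0,0,0,0]]
  ]
}}

```text
time: 17.65
tool_pos: [0.5624, 0.0199, 0.0044]
ee_rot: [-0.025, 1.57, 0.026]
wrist_force: [0.9, -0.3, 0.1]
width: 0.0006
```

```bash
python3 st.py
```

```text
t 17.65 tcp [0.5624 0.0199 0.0044] w 0.0006 F [ 0.9 -0.3  0.1] T [ 0.02 -0.01 -0.02] yaw 2.94
rel keeper deck mm -20.1 -49.1
pivot polar: r 0.2369 ang 97.77
```

Call:
{"name": "drive_tool", "arguments": {
  "commands": [
    [[0,0,0.004,0],[0,0,0.004,0],[0,0,0.004,0],[0,0,0.004,0],[0,0,0,0]]
  ]
}}

```text
time: 18.15
tool_pos: [0.5653, 0.0201, 0.0035]
ee_rot: [3.009, 1.57, 3.06]
wrist_force: [-2.3, 0.4, 2.2]
width: 0.0004
```

```bash
python3 st.py
```

```text
t 18.15 tcp [0.5653 0.0201 0.0035] w 0.0004 F [-2.3  0.4  2.2] T [-0.03  0.29  0.05] yaw 2.94
rel keeper deck mm -17.2 -49.1
pivot polar: r 0.2367 ang 97.07
```

Call:
{"name": "drive_tool", "arguments": {
  "commands": [
    [[0,0,0.004,0],[0,0,0.004,0],[0,0,0,0]]
  ]
}}

```text
time: 18.45
tool_pos: [0.5662, 0.0202, 0.0034]
ee_rot: [3.11, 1.567, -3.122]
wrist_force: [-5.2, -0.2, 3.0]
width: 0.0004
```

```bash
python3 st.py
```

```text
t 18.45 tcp [0.5662 0.0202 0.0034] w 0.0004 F [-5.2 -0.2  3. ] T [0.03 0.91 0.06] yaw 2.95
rel keeper deck mm -16.3 -49.0
pivot polar: r 0.2367 ang 96.84
```

Call:
{"name": "drive_tool", "arguments": {
  "commands": [
    [[0,0,0.004,0],[0,0,0.004,0],[0,0,0,0]]
  ]
}}

```text
time: 18.75
tool_pos: [0.5665, 0.0202, 0.0032]
ee_rot: [3.141, 1.564, -3.091]
wrist_force: [-7.7, -1.4, 4.8]
width: 0.0005
```

```bash
python3 st.py
```

```text
t 18.75 tcp [0.5665 0.0202 0.0032] w 0.0005 F [-7.7 -1.4  4.8] T [-0.12  1.65  0.06] yaw 2.95
rel keeper deck mm -16.0 -49.1
pivot polar: r 0.2366 ang 96.77
```

Call:
{"name": "drive_tool", "arguments": {
  "commands": [
    [[0,0,-0.012,0],[0,0,-0.05,0],[0,0,-0.05,0],[0,0,-0.05,0],[-0.13,0,0,0],[-0.13,0,0,0],[-0.13,0,0,0],[0,0,0,0],[0,0,0,0]]
  ],
  "grip": 1
}}

```text
time: 19.65
tool_pos: [0.5305, 0.0183, 0.102]
ee_rot: [-0.035, 1.567, 0.017]
wrist_force: [0.2, -0.5, 0.0]
width: 0.0691
```

```bash
python3 st.py; python3 - <<'E'
from m import *
s=snap('wrist','wrist8');P=cloud(s);M=masks(s)
def area(m,z):
    v,u=np.where(m); q=np.array([onz(s,a,b,z)[:2] for a,b in zip(u,v)]).astype(np.float32); return q,cv2.minAreaRect(q)
b=(abs(P[...,0]-.585)<.06)&(P[...,1]>-.19)&(P[...,1]<.05)&(abs(P[...,2]-.08)<.003)&M['blue']
q,r=area(b,.08);print('panel',r)
E
```

```text
t 19.65 tcp [0.5305 0.0183 0.102 ] w 0.0691 F [ 0.2 -0.5  0. ] T [-0.01 -0.02 -0.  ] yaw 2.94
rel keeper deck mm -52.1 -49.1
pivot polar: r 0.2417 ang 105.34
panel ((0.5869826674461365, -0.07575874775648117), (0.013037421740591526, 0.21075861155986786), 3.133146286010742)
```

View pics/wrist8.png

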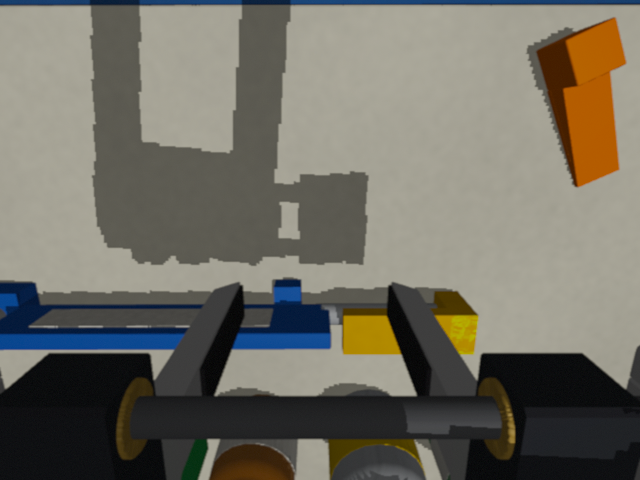

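Call:
{"name": "drive_tool", "arguments": {
  "commands": [
    [[0,0.0824,-0.0616,0],[0,0.0824,-0.0616,0],[0,0.0824,-0.0616,0],[0,0.0824,-0.0616,0],[0,0.0824,-0.0616,0],[0,0.0824,-0.0616,0],[0,0.0824,-0.0616,0],[0,0.0824,-0.0616,0],[0,0,0,-0.0139],[0,0,0,-0.0139],[0,0,0,-0.0139],[0,0,0,-0.0139],[0,0,0,-0.0139],[0.09,0,0,0],[0.09,0,0,0],[0,0,0,0],[0,0,0,0]]
  ]
}}

```text
time: 21.4
tool_pos: [0.3967, 0.1762, 0.0547]
ee_rot: [2.898, 1.567, -2.897]
wrist_force: [0.0, 0.6, 1.5]
width: 0.0939
```

```bash
python3 st.py; python3 -c "
from h import *
snap('wrist','wrist9')"
```

```text
t 21.4 tcp [0.3967 0.1762 0.0547] w 0.0939 F [0.  0.6 1.5] T [0.03 0.09 0.05] yaw 27.96
rel keeper deck mm -177.7 115.4
pivot polar: r 0.4382 ang 116.83
```

View pics/wrist9.png

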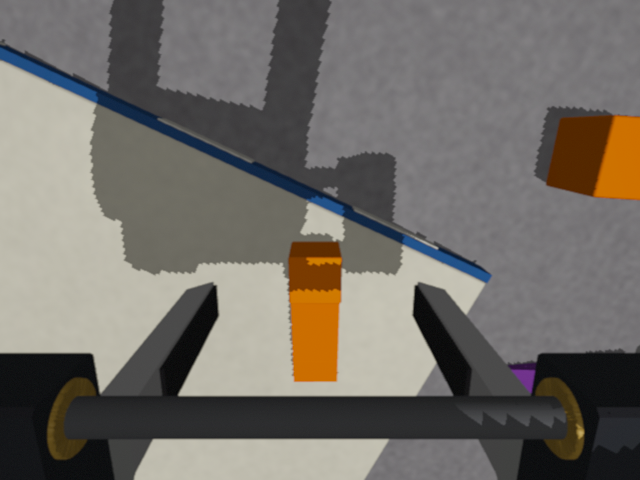

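Call:
{"name": "drive_tool", "arguments": {
  "commands": [
    [[0.09,0,0.004,0],[0.09,0,0.004,0],[0.08,0,0,0],[0,0,0,0],[0,0,0,0]]
  ]
}}

```text
time: 21.95
tool_pos: [0.4002, 0.1777, -0.0078]
ee_rot: [-0.128, 1.57, 0.36]
wrist_force: [-0.5, 0.2, 0.5]
width: 0.0942
```

Call:
{"name": "drive_tool", "arguments": {
  "commands": [
    [[0,0,0,0],[0,0,0,0],[0,0,0,0],[0,0,0,0],[0,0,0,0],[0,0,0,0],[0,0,0,0],[0,0,0,0],[0,0,0,0],[0,0,0,0],[0,0,0,0]]
  ],
  "grip": 0
}}

```text
time: 23.05
tool_pos: [0.3995, 0.1775, -0.0089]
ee_rot: [2.139, 1.571, 2.627]
wrist_force: [-0.4, -0.6, -0.5]
width: 0.0297
```

```bash
python3 st.py;python3 - <<'E'
from h import *
s=snap('scene','scene10');t=snap('side','side10')
a=s['pixels'][170:320,270:470,::-1];b=t['pixels'][180:300,200:400,::-1]
im=np.hstack([cv2.resize(a,(400,300),interpolation=2),cv2.resize(b,(400,300),interpolation=2)])
cv2.imwrite('pics/c10.png',im)
E
```

```text
t 23.05 tcp [ 0.3995  0.1775 -0.0089] w 0.0297 F [-0.4 -0.6 -0.5] T [0.03 0.06 0.01] yaw 27.96
rel keeper deck mm -174.8 116.5
pivot polar: r 0.438 ang 116.42
```

View pics/c10.png

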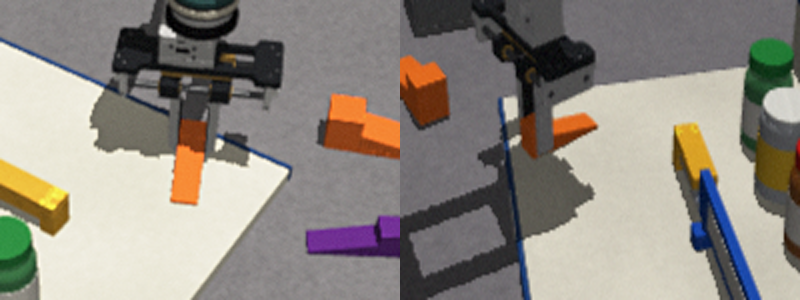

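Call:
{"name": "drive_tool", "arguments": {
  "commands": [
    [[-0.024,0,0,0],[0,0,0,0],[0,0,0,0.0139],[0,0,0,0.0139],[0,0,0,0.0139],[0,0,0,0.0139],[0,0,0,0.0139],[0,-0.058,0.0374,0],[0,-0.058,0.0374,0],[0,-0.058,0.0374,0],[0,-0.058,0.0374,0],[0,-0.058,0.0374,0],[0,-0.058,0.0374,0],[0,-0.058,0.0374,0],[0,-0.058,0.0374,0],[0,0,0,0],[0,0,0,0]]
  ]
}}

```text
time: 24.85
tool_pos: [0.4799, 0.0657, -0.0029]
ee_rot: [2.283, 1.57, 2.333]
wrist_force: [-1.4, 0.2, -0.5]
width: 0.0298
```

```bash
python3 st.py;python3 - <<'E'
from h import *
s=snap('scene','scene11');t=snap('side','side11');snap('wrist','wrist11')
a=s['pixels'][170:320,220:420,::-1];b=t['pixels'][180:300,250:450,::-1]
im=np.hstack([cv2.resize(a,(400,300),interpolation=2),cv2.resize(b,(400,300),interpolation=2)])
cv2.imwrite('pics/c11.png',im)
E
```

```text
t 24.85 tcp [ 0.4799  0.0657 -0.0029] w 0.0298 F [-1.4  0.2 -0.5] T [-0.01 -0.02  0.02] yaw 2.9
rel keeper deck mm -100.2 0.7
pivot polar: r 0.3029 ang 112.2
```

View pics/c11.png

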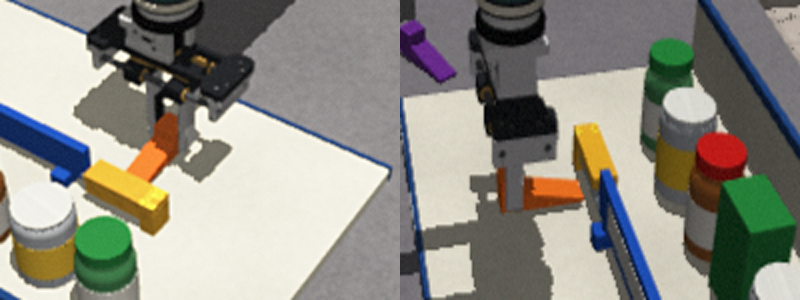

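View pics/wrist11.png

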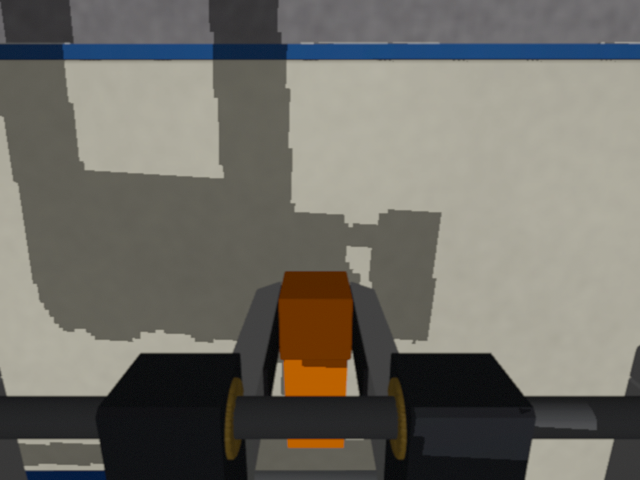

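Call:
{"name": "drive_tool", "arguments": {
  "commands": [
    [[0.018,0,0,0],[0,0,0.035,0],[0,0,0.035,0],[0,0,0.035,0],[0,0,0.035,0],[0.006,0,0,0],[0,0,0,0]]
  ]
}}

```text
time: 25.7
tool_pos: [0.5157, 0.0672, -0.0088]
ee_rot: [0.306, 1.571, 0.357]
wrist_force: [-0.4, 0.8, -0.2]
width: 0.0294
```

```bash
python3 st.py
```

```text
t 25.7 tcp [ 0.5157  0.0672 -0.0088] w 0.0294 F [-0.4  0.8 -0.2] T [0.01 0.02 0.02] yaw 2.94
rel keeper deck mm -64.4 0.5
pivot polar: r 0.2928 ang 105.6
```

Call:
{"name": "drive_tool", "arguments": {
  "commands": [
    [[0,0,0,0],[0,0,0,0],[0,0,0,0],[0,0,0,0],[0,0,0,0]]
  ],
  "grip": 0.7
}}

```text
time: 26.2
tool_pos: [0.5151, 0.0673, -0.0088]
ee_rot: [0.611, 1.571, 0.662]
wrist_force: [0.4, 0.0, -0.1]
width: 0.064
```

```bash
python3 st.py;python3 - <<'E'
from h import *
s=snap('scene','scene12');t=snap('side','side12')
a=s['pixels'][170:320,220:420,::-1];b=t['pixels'][180:300,250:450,::-1]
im=np.hstack([cv2.resize(a,(400,300),interpolation=2),cv2.resize(b,(400,300),interpolation=2)])
cv2.imwrite('pics/c12.png',im)
E
```

```text
t 26.2 tcp [ 0.5151  0.0673 -0.0088] w 0.064 F [ 0.4  0.  -0.1] T [0.03 0.01 0.01] yaw 2.94
rel keeper deck mm -65.0 0.6
pivot polar: r 0.293 ang 105.71
```

View pics/c12.png

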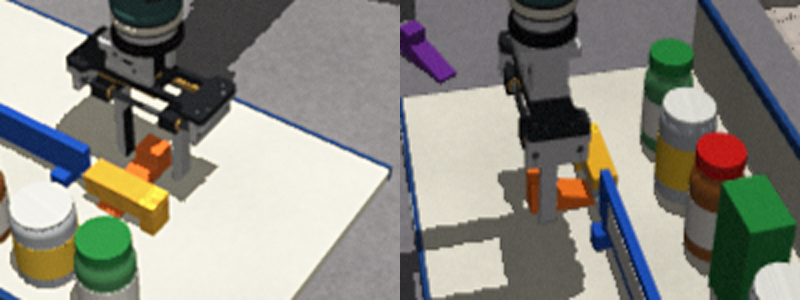

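Call:
{"name": "drive_tool", "arguments": {
  "commands": [
    [[0,0,-0.04,0],[0,0,-0.06,0],[0,0,-0.06,0],[0,0,0,0]]
  ]
}}

```text
time: 26.7
tool_pos: [0.473, 0.0652, -0.0092]
ee_rot: [3.06, 1.569, 3.112]
wrist_force: [0.2, -0.7, -0.3]
width: 0.0658
```

Call:
{"name": "drive_tool", "arguments": {
  "commands": [
    [[0,0,0,0],[0,0,0,0],[0,0,0,0],[0,0,0,0],[0,0,0,0],[0,0,0,0],[0,0,0,0],[0,0,0,0],[0,0,0,0],[0,0,0,0]]
  ],
  "grip": 0
}}

```text
time: 27.7
tool_pos: [0.4752, 0.0652, -0.0088]
ee_rot: [0.758, 1.571, 0.809]
wrist_force: [0.1, 0.3, 0.3]
width: 0.0003
```

```bash
python3 st.py; python3 - <<'E'
from h import *
s=snap('scene','scene13');t=snap('side','side13');snap('wrist','wrist13')
a=s['pixels'][170:320,220:420,::-1];b=t['pixels'][180:300,250:450,::-1]
im=np.hstack([cv2.resize(a,(400,300),interpolation=2),cv2.resize(b,(400,300),interpolation=2)])
cv2.imwrite('pics/c13.png',im)
E
```

```text
t 27.7 tcp [ 0.4752  0.0652 -0.0088] w 0.0003 F [0.1 0.3 0.3] T [ 0.04  0.01 -0.01] yaw 2.94
rel keeper deck mm -104.9 0.5
pivot polar: r 0.3043 ang 113.06
```

View pics/c13.png

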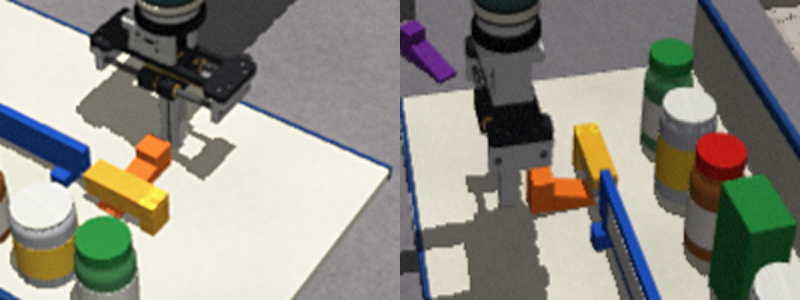

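View pics/wrist13.png

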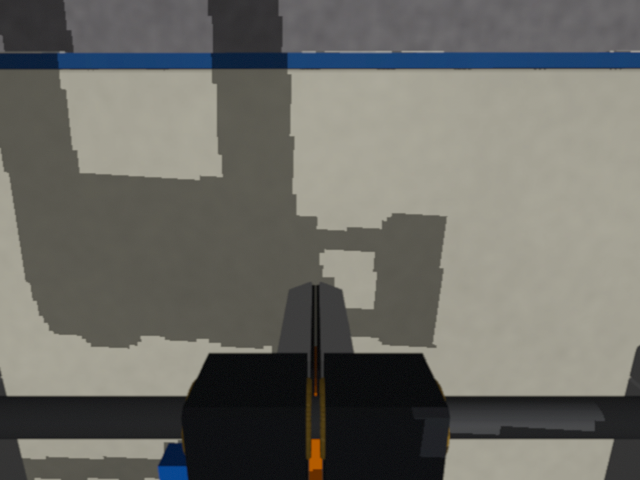

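Call:
{"name": "drive_tool", "arguments": {
  "commands": [
    [[0,0,0.02,0],[0,0,0.02,0],[0,0,0.012,0],[0,0,0.012,0],[0,0,0.012,0],[0,0,0.012,0],[0,0,0.012,0],[0,0,0.012,0],[0,0,0.012,0],[0,0,0.012,0],[0,0,0,0]]
  ]
}}

```text
time: 28.95
tool_pos: [0.5096, 0.067, -0.0088]
ee_rot: [0.262, 1.571, 0.313]
wrist_force: [0.4, 0.6, -0.5]
width: 0.0003
```

```bash
python3 st.py
```

```text
t 28.95 tcp [ 0.5096  0.067  -0.0088] w 0.0003 F [ 0.4  0.6 -0.5] T [0.02 0.03 0.03] yaw 2.94
rel keeper deck mm -70.5 0.5
pivot polar: r 0.2943 ang 106.76
```

Call:
{"name": "drive_tool", "arguments": {
  "commands": [
    [[0,0,0.006,0],[0,0,0.006,0],[0,0,0.006,0],[0,0,0.006,0],[0,0,0.006,0],[0,0,0.006,0],[0,0,0,0]]
  ]
}}

```text
time: 29.65
tool_pos: [0.5185, 0.0674, -0.0089]
ee_rot: [0.223, 1.57, 0.274]
wrist_force: [-1.5, -0.3, 1.6]
width: 0.0001
```

```bash
python3 st.py
```

```text
t 29.65 tcp [ 0.5185  0.0674 -0.0089] w 0.0001 F [-1.5 -0.3  1.6] T [ 0.02  0.34 -0.02] yaw 2.94
rel keeper deck mm -61.6 0.5
pivot polar: r 0.2923 ang 105.06
```

Lifting the bar now (small force). Continue.

Call:
{"name": "drive_tool", "arguments": {
  "commands": [
    [[0,0,0.006,0],[0,0,0.006,0],[0,0,0.004,0],[0,0,0.004,0],[0,0,0,0]]
  ]
}}

```text
time: 30.15
tool_pos: [0.5226, 0.0677, -0.0089]
ee_rot: [3.068, 1.569, 3.119]
wrist_force: [-5.4, 1.1, 3.4]
width: 0.0004
```

```bash
python3 st.py
```

```text
t 30.15 tcp [ 0.5226  0.0677 -0.0089] w 0.0004 F [-5.4  1.1  3.4] T [-0.04  0.79 -0.03] yaw 2.94
rel keeper deck mm -57.5 0.6
pivot polar: r 0.2915 ang 104.27
```

Call:
{"name": "drive_tool", "arguments": {
  "commands": [
    [[0,0,0.004,0],[0,0,0.004,0],[0,0,0.004,0],[0,0,0,0]]
  ]
}}

```text
time: 30.55
tool_pos: [0.523, 0.0677, -0.0088]
ee_rot: [3.136, 1.564, -3.095]
wrist_force: [-11.1, -1.0, 8.8]
width: 0.0005
```

```bash
python3 st.py
```

```text
t 30.55 tcp [ 0.523   0.0677 -0.0088] w 0.0005 F [-11.1  -1.    8.8] T [-0.1   1.89  0.01] yaw 2.95
rel keeper deck mm -57.1 0.6
pivot polar: r 0.2914 ang 104.18
```

Call:
{"name": "drive_tool", "arguments": {
  "commands": [
    [[0,0,0.004,0],[0,0,0.004,0],[0,0,0.004,0],[0,0,0,0],[0,0,0,0]]
  ]
}}

```text
time: 31.05
tool_pos: [0.5231, 0.0677, -0.0088]
ee_rot: [-3.134, 1.558, -3.083]
wrist_force: [-17.4, -1.8, 13.5]
width: 0.0004
```

```bash
python3 st.py
```

```text
t 31.05 tcp [ 0.5231  0.0677 -0.0088] w 0.0004 F [-17.4  -1.8  13.5] T [-0.22  3.02 -0.  ] yaw 2.96
rel keeper deck mm -56.9 0.6
pivot polar: r 0.2914 ang 104.16
```

Call:
{"name": "drive_tool", "arguments": {
  "commands": [
    [[0,0,-0.03,0],[0,0,-0.03,0],[0,0,-0.06,0],[0,0,-0.06,0],[-0.13,0,0,0],[-0.13,0,0,0],[-0.13,0,0,0],[-0.13,0,0,0],[-0.13,0,0.1,0],[-0.13,0,0.1,0],[-0.1,0,0.1,0],[0,0,0,0],[0,0,0,0]]
  ],
  "grip": 1
}}

```text
time: 32.35
tool_pos: [0.5593, 0.0695, 0.2107]
ee_rot: [0.233, 1.57, 0.285]
wrist_force: [-0.7, 0.1, -0.3]
width: 0.094
```

```bash
python3 st.py; python3 - <<'E'
from m import *
X=np.array([.9987,.0506]);Y=np.array([-.0506,.9987])
for n in ('scene','side','wrist'):
    s=snap(n,n+'14');P=cloud(s);M=masks(s)
    def area(m,z):
        v,u=np.where(m); q=np.array([onz(s,a,b,z)[:2] for a,b in zip(u,v)]).astype(np.float32); return q,cv2.minAreaRect(q)
    h=M['orange']&(P[...,2]>.047)&(P[...,2]<.06)&(abs(P[...,0]-.55)<.05)&(abs(P[...,1]-.07)<.04)
    l=M['yellow']&(abs(P[...,2]-.063)<.006)&(abs(P[...,0]-.585)<.04)&(abs(P[...,1]-.08)<.08)
    b=(abs(P[...,0]-.585)<.06)&(P[...,1]>-.19)&(P[...,1]<.05)&(P[...,2]>.077)&(P[...,2]<.09)&M['blue']
    for nm,m,z in (('handle',h,.054),('lip',l,.063),('panel',b,.081)):
        if m.sum()>20:
            q,r=area(m,z); d=(np.array(r[0])-[.58,.07])*1000; print(n,nm,r,'deck rel K',(d@X).round(1),(d@Y).round(1))
    # panel top heights along y
    if b.sum()>20:
        p=P[b]; c=np.polyfit(p[:,1],p[:,2],1);print('panel top slope',c.round(4),'z at y=0,-.18',np.polyval(c,[0,-.18]).round(4))
s=ld('scene14');t=ld('side14')
a=s['pixels'][170:320,150:350,::-1];b=t['pixels'][180:300,250:450,::-1]
im=np.hstack([cv2.resize(a,(400,300),interpolation=2),cv2.resize(b,(400,300),interpolation=2)])
cv2.imwrite('pics/c14.png',im)
E
```

```text
t 32.35 tcp [0.5593 0.0695 0.2107] w 0.094 F [-0.7  0.1 -0.3] T [0.04 0.01 0.02] yaw 2.94
rel keeper deck mm -20.7 0.5
pivot polar: r 0.2864 ang 97.03
scene handle ((0.5469276905059814, 0.07132428884506226), (0.028532855212688446, 0.03303047642111778), 2.9721250534057617) deck rel K -33.0 3.0
scene lip ((0.5866445302963257, 0.08714645355939865), (0.03654889762401581, 0.09596600383520126), 2.9968557357788086) deck rel K 7.5 16.8
scene panel ((0.5896521210670471, -0.079984150826931), (0.017572250217199326, 0.22578154504299164), 3.790757179260254) deck rel K 2.1 -150.3
panel top slope [0.0082 0.0832] z at y=0,-.18 [0.0832 0.0817]
side handle ((0.548477292060852, 0.058211252093315125), (0.03266463056206703, 0.02669479139149189), 83.71449279785156) deck rel K -32.1 -10.2
side lip ((0.5830719470977783, 0.08183647692203522), (0.027789736166596413, 0.08848285675048828), 3.1767067909240723) deck rel K 3.7 11.7
side panel ((0.5874961614608765, -0.08373752236366272), (0.012559778057038784, 0.21582752466201782), 2.69871187210083) deck rel K -0.3 -153.9
panel top slope [0.0059 0.0812] z at y=0,-.18 [0.0812 0.0801]
wrist handle ((0.5463799238204956, 0.06884723156690598), (0.02432730235159397, 0.026901206001639366), 2.9087629318237305) deck rel K -33.6 0.5
wrist lip ((0.5843644142150879, 0.0859416052699089), (0.029059413820505142, 0.09075026214122772), 2.9041688442230225) deck rel K 5.2 15.7
wrist panel ((0.5856521129608154, -0.07507075369358063), (0.01009565033018589, 0.21123218536376953), 2.905792236328125) deck rel K -1.7 -145.2
panel top slope [0.0019 0.0797] z at y=0,-.18 [0.0797 0.0793]
```

View pics/c14.png

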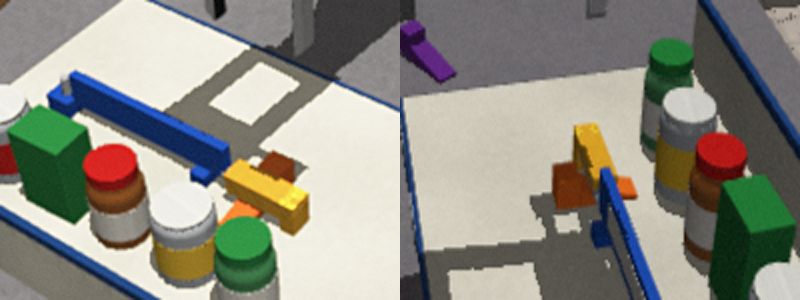

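View pics/wrist14.png

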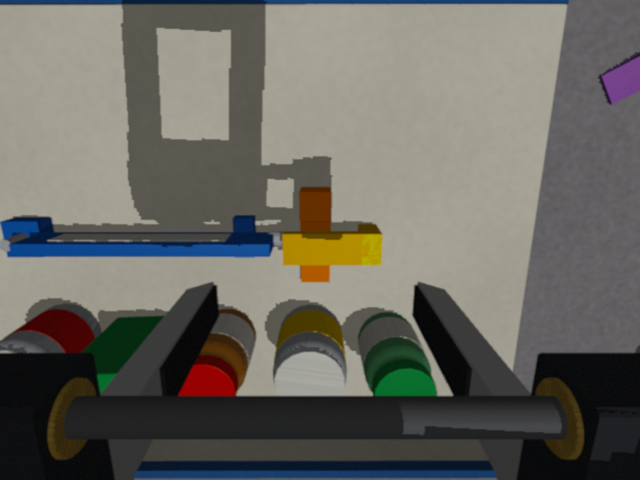

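```bash
python3 - <<'E'
from m import *
a,b=ld('scene0')['pixels'].astype(int),ld('scene14')['pixels'].astype(int)
for n,(x0,y0,x1,y1) in dict(can_d=(135,212,158,258),carton=(156,222,194,277),jar_a=(195,243,220,290),can_c=(228,262,255,309),jar_b=(258,280,290,330)).items():
    print(n,'mean abs diff',abs(a[y0:y1,x0:x1]-b[y0:y1,x0:x1]).mean().round(1))
for k in ('scene4','side11','side14'):
    pass
for k in ('side0','side11','side14'):
    s=ld(k);P=cloud(s);M=masks(s); m=M['blue']&(P[...,2]>.077)&(P[...,2]<.09)&(abs(P[...,0]-.56)<.08)&(P[...,1]>-.05)&(P[...,1]<.03);print(k,'panel top z near free end',P[m][:,2].mean().round(4),m.sum())
robot.close_job()
E
```

```text
can_d mean abs diff 6.6
carton mean abs diff 6.3
jar_a mean abs diff 6.1
can_c mean abs diff 7.4
jar_b mean abs diff 6.6
side0 panel top z near free end 0.0791 92
side11 panel top z near free end 0.0794 90
side14 panel top z near free end 0.0811 109
the job is handed in; nothing more can be done
```

The rail is swung shut with its bar against the keeper's stop, and the orange wedge is jammed under the bar. I handed it in at about 32 s with the gripper open and clear. The hand-in gave no verdict.

**What I did:**
- **Closing the rail:** I pushed it round its pin near the free end until it stopped against the keeper. I then repeated that push lower down on the rail; it stopped dead at about 8 N.
- **Setting the wedge:** I gripped the smaller orange wedge by its handle, set its thin end under the bar and let go. With shut fingers I pushed it from behind to about 17 N, where it stopped moving, then withdrew.

**What went wrong:**
- **Fingertip height:** The fingertips sit about 37 mm higher than the reported tool position. My first rail push was therefore high on the panel, above the 15 to 40 mm asked for.
- **First grasp:** For the same reason the first grasp closed on air above the wedge. I corrected for the offset before the second push and the second grasp.

**Last checks:**
- **Rail:** It is parallel to the keeper at 2.9° and still on its pin.
- **Wedge:** The handle is 33.6 mm before the keeper in the wrist camera view, against about 33 mm expected. The other two views gave 32 to 33 mm.
- **Lift:** The free end of the panel rose by about 2 mm in the side view, which is close to the camera noise. The wrist view hardly showed any rise.
- **Stock:** The jars, cans and carton look unchanged from the start, differing only by image noise.
- **Camera agreement:** The cameras disagreed with each other by up to about 13 mm in y. I relied on the wrist view, which matched the known sizes best.

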